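# Turn the square trivet over against the display ledge

### The job

The square trivet lies cork side up on the counter. Turn it over at the display ledge: push it up the brass slope until it stands leaning against the ledge, then tip it back towards the robot's side from behind its top edge, so that it ends lying flat on the counter in front of the ledge with its wooden face up. Leave the round trivet and the white cork jar where they are.

Things in the scene. Friction and masses are not known exactly. Their poses are not given: they have to be found in the camera images.
- trivet: Square cherrywood trivet, 110 x 110 x 12 mm, 0.14 kg: cork backing on one face, dark wood with square brass inlay lines on the other. Origin at its very centre; x, y along its sides, z out of the cork (up at the start, down when turned over). It starts flat in front of the ledge, within 10 degrees of square to it, its nearer edge 20 to 55 mm from the slope's foot.
- ledge: Fixed ledge, 200 mm long (y), 58 high, 54 deep. Slippery brass front rises from 40 to 64 deg to a rounded nose. Origin on the counter, mid-foot of the slope; x level into the ledge, away from the robot. Pushed along x at its robot-side edge, the trivet climbs; its lower edge at the foot, it leans there by itself, 35 deg off upright, top 90 mm up, 63 behind the foot. Further, it rides up.
- round_trivet: Bystander: round cherrywood trivet with cork backing, 104 mm across, 12 mm thick, lying flat to one side of the work. Origin at its centre, half-way up.
- jar: Bystander: white glazed ceramic cork jar, 100 mm across and 120 mm tall, with corks in it, to one side of the work. Origin at the centre of its underside.
There are look-alikes about, which are no part of the job. Leave any green, pink or purple look-alike of the trivet alone.

How it is judged (in metres and radians):
On the way:
1. the square trivet stands on edge leaning against the ledge, cork side towards the robot (angle between trivet's own z axis and vertical between 0.7 and 1.5 rad and x of trivet in the frame of ledge between -0.03 and 0.045 m and y of trivet in the frame of ledge between -0.1 and 0.1 m and height (world z) of trivet below 0.07 m and contact force between trivet and ledge above 0.05 N), for 0.2 s.
At the end, for the whole second after the job is handed in: The square trivet lies at rest flat on the counter (within 10 degrees, centre below 11 mm), wooden face up, its centre 0 to 220 mm in front of the slope's foot and within 120 mm sideways of the ledge's middle. The round trivet and the jar are within 20 mm of their starts (angle between trivet's own z axis and vertical above 2.97 rad and height (world z) of trivet below 0.011 m and x of trivet in the frame of ledge between -0.22 and 0 m and y of trivet in the frame of ledge between -0.12 and 0.12 m and linear speed of trivet below 0.02 m/s and distance of each of round_trivet, jar from where it was at the start of the episode below 0.02 m); the robot touches nothing.
It fails at once if the round trivet or the jar is shifted by more than 30 mm (distance of any of round_trivet, jar from where it was at the start of the episode above 0.03 m).
It also fails if it takes over 45 s, if anything falls off the work surface, if the arm or the gripper's body presses on something with over 40 N, if the wrist force passes 120 N, or if a joint passes its speed limit or range.

### The arm

A 7-joint arm with a two-finger parallel gripper is mounted at the origin on the work surface. World frame = base frame: x ahead of the robot, y to its left, z up, the work surface at z = 0. Lengths are in mm, angles in rad, forces in N, time in s.
With the tool pointing down it reaches from about 400 to 875 mm from the base axis. Payload 4.4 kg.
Tool frame: the origin (TCP) lies midway between the tips of the shut fingers; the grasp point (between the pads) lies 19 mm behind it; z points along the fingers, y is the line along which they close (so a half turn about z gives the same grasp; the last joint's range is limited). The gripper opens to 85 mm and grips with 20 to 120 N. Pads are 22 mm wide; open, the fingers measure 114 mm over their backs; the gripper's body (76 mm by 85 mm) begins 54 mm behind the grasp point. The pads swing forward as they close: fully open they stand 13 mm farther back than shut.
Start: joints at [1.21, 0.628, 0.038, 1.517, -0.027, 0.996, -0.02], TCP at [188.884, -621.965, 231.313] pointing down, gripper open.
Joint ranges: [-3.06, 3.06], [-0.37, 2.12], [-1.25, 1.32], [0.18, 2.47], [-1.1, 4.24], [0.23, 1.98], [-2.94, 2.94]. Speed limits (rad/s): [2.57, 2.57, 3.14, 3.14, 3.14, 3.14, 3.14].

### API

Orientations are given as [roll, pitch, yaw] about the fixed x, y, z axes, in that order (R = Rz(yaw) Ry(pitch) Rx(roll)).
In Python, from cell import read_state, get_image, finish_job gives the robot as it stands.
- The arm moves only by the tool send_rows, never from a script. Its argument "series" is a list of rows, each an object of numbers: "ax", "ay", "az": the turn, a rotation vector about the tool's x, y, z in rad; "dx", "dy", "dz": the shift along the tool's x, y, z in cm; "hand": the closure, from 0 (fully open) to 1 (shut). In form: [{"ax": .., "ay": .., "az": .., "dx": .., "dy": .., "dz": .., "hand": ..}, ...]. A call has 1 to 10 rows; each row is the pose to reach, as a shift and turn from the pose commanded when the call began, along the tool's axes at that moment; what a row does not reach only later rows make up. A row lasts 1/10 s, in which the tool goes at most 50 mm and 8.59 degrees, less where a joint would pass 70% of its speed; a pose out of reach is approached as far as the arm can. A call with a gripper value outside its range is refused whole. The fingers move at their own pace and stop on an object; the grip force is fixed at half the most. Time passes only in rows, so rows that repeat a pose let the fingers close. It gives the time, the measured TCP pose, the force, the opening and the grip force at its end, in the units of the state.
- read_state(): the state, without advancing time (a new reading comes with each control period).
- get_image(name): name is "side" or "top" or "wrist"; returns a dict with "pixels" (384x512x3 uint8, red, green, blue), "mtx" (3x3 intrinsics, pixels), "k1" (the pictures are not rectified: a ray, as slopes to the right and down, at radius r is drawn at 1 + k1 r^2 times it, then the intrinsics apply), "R" (3x3) and "t" (3): a world point X has camera coordinates R X + t. Camera axes: x right, y down, z forward; pixel columns grow to the right and rows downward; lengths in mm; the calibration is good to about 2 mm. A picture is of the moment at which its call begins. There is no depth.
- finish_job(): hands the job in; it is judged then, once.
The state is a dict: "clock": time; "qpos": joint angles; "qd": joint speeds; "tau": joint torques, N m; "eef_pos": TCP position; "tool_rot": TCP orientation; "force": force on the tool from outside, world axes, zero at the start; "torque": the same for the moment, N m; "width": finger opening in mm; "gripper_force": force on a finger pad.
Only numpy, scipy, OpenCV 4.12 (cv2) and the standard library are available. Lean on these libraries where they do the work, as an engineer would, in place of code of your own. Each camera call takes 0.05 s, during which the arm holds its last target. There are 200 camera calls.

## Working session

There is one attempt and no reset: what is moved stays moved. The work goes in short steps, Python scripts to look and compute and a tool call to move; the robot and the scene stay as the last step left them, time stands still between calls to the robot, and variables do not carry over. Pictures are saved under pics/ and viewed, at most 10 in all, crops included, and the job is handed in when it is done.

Besides the shell and the picture viewer there is one more tool, called after "Request:" by a JSON object that holds its "name" and its "arguments", one argument or row to a line. send_rows: Moves the arm, as the interface text tells. Its arguments: {"type":"object","properties":{"series":{"type":"array","items":{"type":"object","properties":{"ax":{"type":"number"},"ay":{"type":"number"},"az":{"type":"number"},"dx":{"type":"number"},"dy":{"type":"number"},"dz":{"type":"number"},"hand":{"type":"number"}}}}},"required":["series"]}

```bash
mkdir -p pics
cat > h.py <<'E'
import numpy as np,cv2
from cell import read_state,get_image
def snap(n,f):
    d=get_image(n); cv2.imwrite('pics/'+f,d['pixels'][:,:,::-1]); np.savez('pics/'+f+'.npz',**d); return d
def load(f): return dict(np.load('pics/'+f+'.npz'))
def ray(d,uv):
    K=np.array(d['mtx']);k=float(d['k1']);uv=np.atleast_2d(np.array(uv,float))
    p=cv2.undistortPoints(uv[:,None],K,np.array([k,0,0,0,0.]))[:,0]
    R=np.array(d['R']);t=np.array(d['t'])
    return -R.T@t,np.c_[p,np.ones(len(p))]@R
def plane(d,uv,z=0):
    c,r=ray(d,uv); return c+r*((z-c[2])/r[:,2])[:,None]
def proj(d,X):
    return cv2.projectPoints(np.atleast_2d(np.array(X,float)),cv2.Rodrigues(np.array(d['R']))[0],np.array(d['t'],float),np.array(d['mtx']),np.array([float(d['k1']),0,0,0,0]))[0][:,0]
E
python3 - <<'E'
from h import *
a=snap('top','t0.png');b=snap('side','s0.png')
im=np.vstack([a['pixels'],b['pixels']])[:,:,::-1]
cv2.imwrite('pics/both.png',cv2.resize(np.hstack([a['pixels'],b['pixels']])[:,:,::-1],(800,300),interpolation=cv2.INTER_AREA))
s=read_state();print(s['eef_pos'],s['tool_rot'],s['clock'],s['width'])
E
```

```text
[ 188.7275223  -621.40369934  230.4712191 ] [-3.13984126e+00  2.27957900e-05  2.94835102e-01] 0.1 85.39662893307381
```

View pics/t0.png

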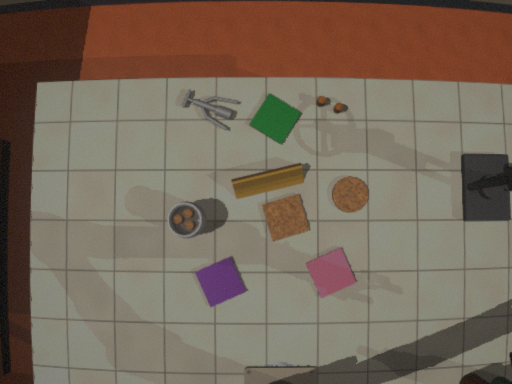

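View pics/s0.png

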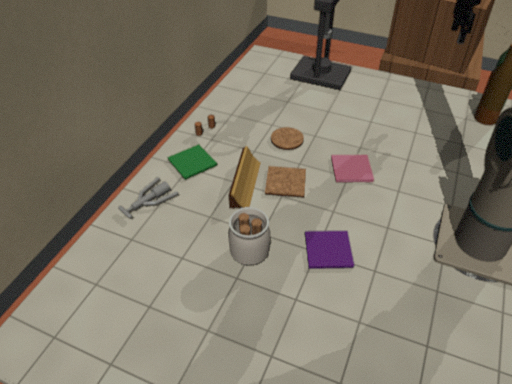

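Candidates in the top view are the cork square (286,218), round cork (350,194), green (276,119), pink (331,273) and purple (221,282). I choose the cork square at (286,218), which lies in front of the brass slope (268,181). Next I'll measure it and check it in a close crop.

Run:
```python
from h import *
d=load('t0.png');im=d['pixels'][:,:,::-1].copy()
hsv=cv2.cvtColor(im,cv2.COLOR_BGR2HSV)
def blob(m,seed):
    n,l=cv2.connectedComponents(m.astype(np.uint8));k=l[seed[1],seed[0]]
    return (l==k).astype(np.uint8),k
print(hsv[218,286],hsv[183,268],hsv[176,268],hsv[150,240])
m=(hsv[:,:,1]>85)&(hsv[:,:,2]>40)
m=cv2.medianBlur(m.astype(np.uint8)*255,3)>0
for nm,seed,z in(('triv',(286,218),12),('round',(350,194),12)):
    b,k=blob(m,seed); c=max(cv2.findContours(b,0,2)[0],key=cv2.contourArea)
    print(nm,k,cv2.contourArea(c)); P=plane(d,c[:,0],z)[:,:2].astype(np.float32)
    r=cv2.minAreaRect(P);print(r,cv2.boxPoints(r).round(0).tolist())
# brass
b=((hsv[:,:,0]>17)&(hsv[:,:,0]<30)&(hsv[:,:,1]>120)).astype(np.uint8)
b[:150]=0;b[205:]=0;b[:,:225]=0;b[:,312:]=0
c=max(cv2.findContours(b,0,2)[0],key=cv2.contourArea);r=cv2.minAreaRect(c);bp=cv2.boxPoints(r);print('brass px',bp.tolist())
print('z0',plane(d,bp,0).round(0).tolist());print('z58',plane(d,bp,58).round(0).tolist())
print('jar',plane(d,[186,220],120), 'cam',ray(d,[256,192])[0])
cv2.imwrite('pics/crop.png',cv2.resize(im[140:260,210:390],None,fx=4,fy=4,interpolation=cv2.INTER_CUBIC))
```

```text
[ 13 131 130] [ 18 157 112] [ 19 160 102] [ 28  32 142]
triv 7 1412.5
((533.6331787109375, -16.668861389160156), (109.4884262084961, 110.61448669433594), 16.225717544555664) [[466.0, 21.0], [497.0, -85.0], [602.0, -54.0], [571.0, 52.0]]
round 6 956.5
((599.0413818359375, -202.2909393310547), (102.38044738769531, 98.12490844726562), 89.79419708251953) [[550.0, -253.0], [648.0, -254.0], [648.0, -151.0], [550.0, -151.0]]
brass px [[231.6458740234375, 180.49508666992188], [300.81634521484375, 164.21969604492188], [304.96063232421875, 181.83279418945312], [235.7901611328125, 198.10818481445312]]
z0 [[639.0, 137.0, 0.0], [686.0, -63.0, 0.0], [635.0, -75.0, 0.0], [588.0, 125.0, 0.0]]
z58 [[634.0, 134.0, 58.0], [679.0, -58.0, 58.0], [630.0, -69.0, 58.0], [585.0, 122.0, 58.0]]
jar [[523.7168168  250.14818769 120.        ]] cam [ 511.21661003   59.17116966 1354.27274274]
```

View pics/crop.png

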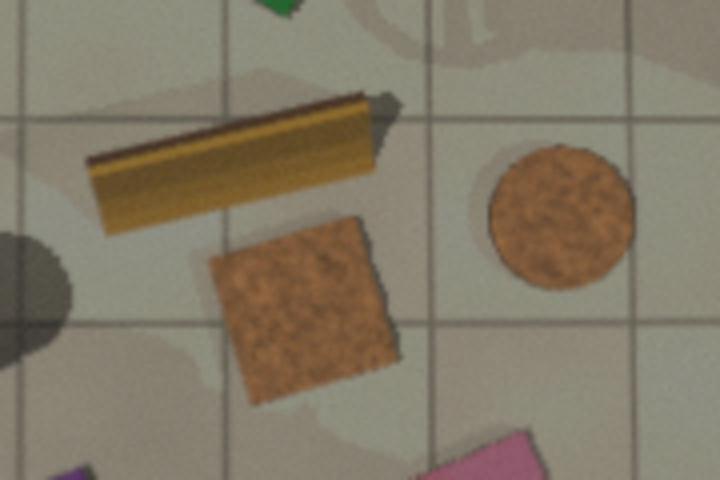

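The crop confirms a square cork trivet at about (305,310), just in front of the brass front. Its foot runs from (106,236) to (375,170) in the crop. From that, the ledge foot is about (610,26) with yaw 0.235, and the trivet is about 28 mm from the foot.

Plan: push with both half-open fingers, tool yaw equal to the ledge yaw.

```bash
cat >> h.py <<'E'
from scipy.spatial.transform import Rotation as Ro
YAW=0.235;F=np.array([610.5,26.])
ex=np.array([np.cos(YAW),np.sin(YAW)]);ey=np.array([-ex[1],ex[0]])
def W(lx,ly,z): return np.r_[F+lx*ex+ly*ey,z]
def L(p): q=np.array(p[:2])-F;return (round(q@ex,1),round(q@ey,1),round(p[2],1))
def delta(lx,ly,z,tilt=0):
    s=read_state();R=Ro.from_euler('xyz',s['tool_rot']);T=Ro.from_euler('xyz',[np.pi,tilt,YAW])
    print('d(cm)',(R.inv().apply(W(lx,ly,z)-s['eef_pos'])/10).round(2),'a',(R.inv()*T).as_rotvec().round(3),'now',L(s['eef_pos']),s['clock'])
E
python3 -c "
from h import *
delta(-172,-24,150)"
```

```text
d(cm) [ 41.86 -48.31   8.13] a [-0.002  0.     0.06 ] now (np.float64(-560.9), np.float64(-531.4), np.float64(230.5)) 0.1
```

Request:
{"name": "send_rows", "arguments": {
  "series": [
    {"dx":41.9,"dy":-48.3,"dz":8,"az":0.06,"hand":0.5},
    {"dx":41.9,"dy":-48.3,"dz":8,"az":0.06,"hand":0.5},
    {"dx":41.9,"dy":-48.3,"dz":8,"az":0.06,"hand":0.5},
    {"dx":41.9,"dy":-48.3,"dz":8,"az":0.06,"hand":0.5},
    {"dx":41.9,"dy":-48.3,"dz":8,"az":0.06,"hand":0.5},
    {"dx":41.9,"dy":-48.3,"dz":8,"az":0.06,"hand":0.5},
    {"dx":41.9,"dy":-48.3,"dz":8,"az":0.06,"hand":0.5},
    {"dx":41.9,"dy":-48.3,"dz":8,"az":0.06,"hand":0.5},
    {"dx":41.9,"dy":-48.3,"dz":8,"az":0.06,"hand":0.5},
    {"dx":41.9,"dy":-48.3,"dz":8,"az":0.06,"hand":0.5}
  ]
}}

```text
invalid input at $.series[0]: expected keys ax, ay, az, dx, dy, dz, hand
```

```bash
python3 -c "
from h import *
delta(-172,-24,150)"
```

```text
d(cm) [ 41.86 -48.31   8.13] a [-0.002  0.     0.06 ] now (np.float64(-560.9), np.float64(-531.4), np.float64(230.5)) 0.1
```

Request:
{"name": "send_rows", "arguments": {
  "series": [
    {"ax":0,"ay":0,"az":0.06,"dx":41.9,"dy":-48.3,"dz":8,"hand":0.5},
    {"ax":0,"ay":0,"az":0.06,"dx":41.9,"dy":-48.3,"dz":8,"hand":0.5},
    {"ax":0,"ay":0,"az":0.06,"dx":41.9,"dy":-48.3,"dz":8,"hand":0.5},
    {"ax":0,"ay":0,"az":0.06,"dx":41.9,"dy":-48.3,"dz":8,"hand":0.5},
    {"ax":0,"ay":0,"az":0.06,"dx":41.9,"dy":-48.3,"dz":8,"hand":0.5},
    {"ax":0,"ay":0,"az":0.06,"dx":41.9,"dy":-48.3,"dz":8,"hand":0.5},
    {"ax":0,"ay":0,"az":0.06,"dx":41.9,"dy":-48.3,"dz":8,"hand":0.5},
    {"ax":0,"ay":0,"az":0.06,"dx":41.9,"dy":-48.3,"dz":8,"hand":0.5},
    {"ax":0,"ay":0,"az":0.06,"dx":41.9,"dy":-48.3,"dz":8,"hand":0.5},
    {"ax":0,"ay":0,"az":0.06,"dx":41.9,"dy":-48.3,"dz":8,"hand":0.5}
  ]
}}

```text
clock: 1.1
eef_pos: [391.5, -167.1, 169.0]
tool_rot: [3.142, -0.0, 0.234]
force: [0.8, -0.9, 0.4]
width: 42.7
gripper_force: 0.0
```

```bash
python3 -c "
from h import *
delta(-172,-24,150)"
```

```text
d(cm) [  8.58 -11.28   1.9 ] a [ 0.    -0.    -0.001] now (np.float64(-257.9), np.float64(-136.8), np.float64(169.0)) 1.1
```

Request:
{"name": "send_rows", "arguments": {
  "series": [
    {"ax":0,"ay":0,"az":0,"dx":8.6,"dy":-11.3,"dz":1.9,"hand":0.5},
    {"ax":0,"ay":0,"az":0,"dx":8.6,"dy":-11.3,"dz":1.9,"hand":0.5},
    {"ax":0,"ay":0,"az":0,"dx":8.6,"dy":-11.3,"dz":1.9,"hand":0.5},
    {"ax":0,"ay":0,"az":0,"dx":8.6,"dy":-11.3,"dz":1.9,"hand":0.5},
    {"ax":0,"ay":0,"az":0,"dx":8.6,"dy":-11.3,"dz":6,"hand":0.5},
    {"ax":0,"ay":0,"az":0,"dx":8.6,"dy":-11.3,"dz":10,"hand":0.5},
    {"ax":0,"ay":0,"az":0,"dx":8.6,"dy":-11.3,"dz":13.9,"hand":0.5},
    {"ax":0,"ay":0,"az":0,"dx":8.6,"dy":-11.3,"dz":13.9,"hand":0.5}
  ]
}}

```text
clock: 1.9
eef_pos: [447.1, -39.5, 29.3]
tool_rot: [-3.139, 0.005, 0.234]
force: [-0.0, 0.6, -0.4]
width: 42.7
gripper_force: 0.0
```

Run:
```python
from h import *
delta(-172,-24,2)
a=snap('side','s1.png');b=snap('wrist','w1.png')
cv2.imwrite('pics/v1.png',np.hstack([cv2.resize(a['pixels'][90:290,200:400],(400,400)),cv2.resize(b['pixels'],(400,300))[:,:400] if 0 else cv2.resize(b['pixels'],(400,400))])[:,:,::-1])
```

```text
d(cm) [ 0.23 -0.16  2.72] a [-0.002  0.005 -0.001] now (np.float64(-174.1), np.float64(-25.6), np.float64(29.3)) 1.9
```

View pics/v1.png

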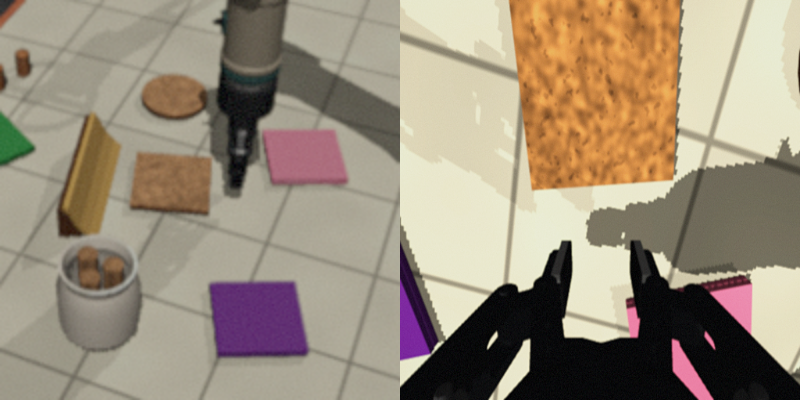

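The fingers are straight behind the robot-side edge: wrist-half tips at (568,245) and (637,245), edge from (533,188) to (675,180). They are clear of the pink piece. I'll lower now.

Request:
{"name": "send_rows", "arguments": {
  "series": [
    {"ax":0,"ay":0,"az":0,"dx":0.2,"dy":-0.1,"dz":1.5,"hand":0.5},
    {"ax":0,"ay":0,"az":0,"dx":0.2,"dy":-0.1,"dz":2.5,"hand":0.5},
    {"ax":0,"ay":0,"az":0,"dx":0.2,"dy":-0.1,"dz":2.6,"hand":0.5},
    {"ax":0,"ay":0,"az":0,"dx":0.2,"dy":-0.1,"dz":2.6,"hand":0.5}
  ]
}}

```text
clock: 2.4
eef_pos: [450.1, -37.1, 6.3]
tool_rot: [-3.139, 0.001, 0.234]
force: [0.9, -0.1, 0.3]
width: 42.8
gripper_force: 0.0
```

```bash
python3 -c "
from h import *
delta(-21,-24,2);s=read_state();print(s['force'])"
```

```text
d(cm) [ 1.497e+01 -1.000e-02  4.100e-01] a [-0.003  0.001 -0.001] now (np.float64(-170.7), np.float64(-24.0), np.float64(6.3)) 2.4
[ 0.90521023 -0.13867805  0.29386016]
```

Request:
{"name": "send_rows", "arguments": {
  "series": [
    {"ax":0,"ay":0,"az":0,"dx":0.5,"dy":0,"dz":0.5,"hand":0.5},
    {"ax":0,"ay":0,"az":0,"dx":1.2,"dy":0,"dz":0.5,"hand":0.5},
    {"ax":0,"ay":0,"az":0,"dx":2,"dy":0,"dz":0.5,"hand":0.5},
    {"ax":0,"ay":0,"az":0,"dx":2.8,"dy":0,"dz":0.5,"hand":0.5},
    {"ax":0,"ay":0,"az":0,"dx":3.6,"dy":0,"dz":0.5,"hand":0.5},
    {"ax":0,"ay":0,"az":0,"dx":4.4,"dy":0,"dz":0.5,"hand":0.5},
    {"ax":0,"ay":0,"az":0,"dx":5.2,"dy":0,"dz":0.5,"hand":0.5},
    {"ax":0,"ay":0,"az":0,"dx":6,"dy":0,"dz":0.5,"hand":0.5},
    {"ax":0,"ay":0,"az":0,"dx":6.8,"dy":0,"dz":0.5,"hand":0.5},
    {"ax":0,"ay":0,"az":0,"dx":7.6,"dy":0,"dz":0.5,"hand":0.5}
  ]
}}

```text
clock: 3.4
eef_pos: [524.2, -19.1, 0.5]
tool_rot: [-3.139, 0.002, 0.235]
force: [-1.1, -0.9, -1.9]
width: 42.9
gripper_force: 1.1
```

```bash
python3 -c "
from h import *
delta(-21,-24,2);s=read_state();print(s['force'])"
```

```text
d(cm) [ 7.34  0.02 -0.16] a [-0.002  0.002 -0.   ] now (np.float64(-94.4), np.float64(-23.8), np.float64(0.5)) 3.4
[-1.08869387 -0.93841807 -1.92057876]
```

Request:
{"name": "send_rows", "arguments": {
  "series": [
    {"ax":0,"ay":0,"az":0,"dx":0.8,"dy":0,"dz":-0.1,"hand":0.5},
    {"ax":0,"ay":0,"az":0,"dx":1.6,"dy":0,"dz":-0.1,"hand":0.5},
    {"ax":0,"ay":0,"az":0,"dx":2.4,"dy":0,"dz":-0.1,"hand":0.5},
    {"ax":0,"ay":0,"az":0,"dx":3.2,"dy":0,"dz":-0.1,"hand":0.5},
    {"ax":0,"ay":0,"az":0,"dx":4,"dy":0,"dz":-0.1,"hand":0.5},
    {"ax":0,"ay":0,"az":0,"dx":4.7,"dy":0,"dz":-0.1,"hand":0.5},
    {"ax":0,"ay":0,"az":0,"dx":5.4,"dy":0,"dz":-0.1,"hand":0.5},
    {"ax":0,"ay":0,"az":0,"dx":6,"dy":0,"dz":-0.1,"hand":0.5},
    {"ax":0,"ay":0,"az":0,"dx":6,"dy":0,"dz":-0.1,"hand":0.5}
  ]
}}

```text
clock: 4.3
eef_pos: [583.6, -5.0, 1.7]
tool_rot: [-3.14, -0.0, 0.235]
force: [0.5, -0.3, -0.5]
width: 42.7
gripper_force: 0.0
```

Run:
```python
from h import *
delta(-21,-24,2);print(read_state()['force'])
a=snap('side','s2.png');b=snap('wrist','w2.png')
cv2.imwrite('pics/v2.png',np.hstack([cv2.resize(a['pixels'][120:240,190:310],(400,400)),cv2.resize(b['pixels'],(400,400))])[:,:,::-1])
```

```text
d(cm) [ 1.24  0.01 -0.03] a [-0.002 -0.     0.   ] now (np.float64(-33.4), np.float64(-23.9), np.float64(1.7)) 4.3
[ 0.51907412 -0.30083419 -0.49679229]
```

View pics/v2.png

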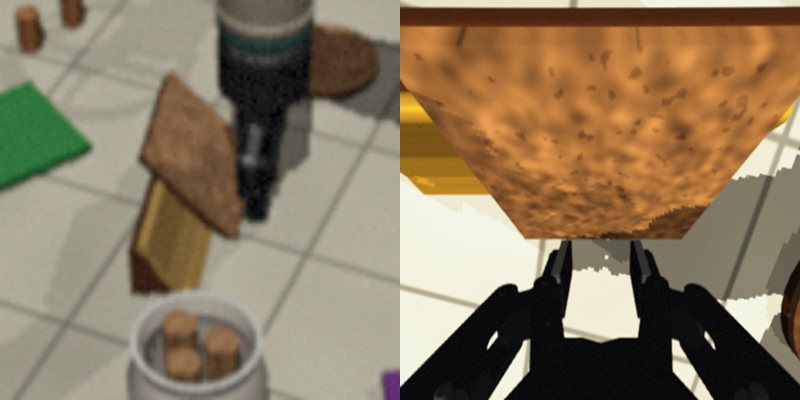

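The trivet is climbing squarely: its lower edge at wrist-half (525–685,239) sits on the fingers, and its top is raised against the brass. I'll push the last bit.

Request:
{"name": "send_rows", "arguments": {
  "series": [
    {"ax":0,"ay":0,"az":0,"dx":0.4,"dy":0,"dz":0,"hand":0.5},
    {"ax":0,"ay":0,"az":0,"dx":0.8,"dy":0,"dz":0,"hand":0.5},
    {"ax":0,"ay":0,"az":0,"dx":1.1,"dy":0,"dz":0,"hand":0.5},
    {"ax":0,"ay":0,"az":0,"dx":1.1,"dy":0,"dz":0,"hand":0.5},
    {"ax":0,"ay":0,"az":0,"dx":1.1,"dy":0,"dz":0,"hand":0.5}
  ]
}}

```text
clock: 4.9
eef_pos: [593.4, -2.7, 1.7]
tool_rot: [-3.14, 0.001, 0.235]
force: [-0.8, 0.3, 0.3]
width: 42.8
gripper_force: 0.0
```

Run:
```python
from h import *
w=load('w2.png')
for u in(160,365): print('prev',L(plane(w,[u,228.5],9)[0]))
delta(-21,-24,2);print(read_state()['force'])
a=snap('side','s3.png');b=snap('wrist','w3.png')
cv2.imwrite('pics/v3.png',np.hstack([cv2.resize(a['pixels'][120:240,190:310],(400,400)),cv2.resize(b['pixels'],(400,400))])[:,:,::-1])
```

```text
prev (np.float64(-22.5), np.float64(29.6), np.float64(9.0))
prev (np.float64(-22.4), np.float64(-82.5), np.float64(9.0))
d(cm) [ 0.23  0.   -0.03] a [-0.002  0.001 -0.   ] now (np.float64(-23.3), np.float64(-24.0), np.float64(1.7)) 4.9
[-0.75525196  0.32669078  0.32903695]
```

View pics/v3.png

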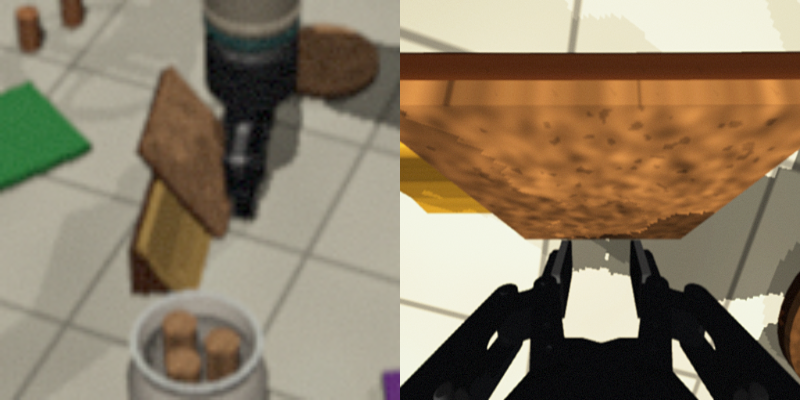

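It is steep and square now: lower edge at (525–685,239), top edge at row 53. I'll push 2 mm more, then ease back and check that it stays.

Request:
{"name": "send_rows", "arguments": {
  "series": [
    {"ax":0,"ay":0,"az":0,"dx":0.2,"dy":0,"dz":0,"hand":0.5},
    {"ax":0,"ay":0,"az":0,"dx":0.3,"dy":0,"dz":0,"hand":0.5},
    {"ax":0,"ay":0,"az":0,"dx":0.3,"dy":0,"dz":0,"hand":0.5},
    {"ax":0,"ay":0,"az":0,"dx":0.3,"dy":0,"dz":0,"hand":0.5},
    {"ax":0,"ay":0,"az":0,"dx":0,"dy":0,"dz":0,"hand":0.5},
    {"ax":0,"ay":0,"az":0,"dx":-0.5,"dy":0,"dz":0,"hand":0.5},
    {"ax":0,"ay":0,"az":0,"dx":-1,"dy":0,"dz":0,"hand":0.5},
    {"ax":0,"ay":0,"az":0,"dx":-1,"dy":0,"dz":0,"hand":0.5},
    {"ax":0,"ay":0,"az":0,"dx":-1,"dy":0,"dz":0,"hand":0.5}
  ]
}}

```text
clock: 5.9
eef_pos: [583.4, -5.1, 1.8]
tool_rot: [-3.139, 0.001, 0.234]
force: [-0.3, -0.1, 0.5]
width: 42.6
gripper_force: 0.0
```

Run:
```python
from h import *
delta(-60,-24,135);print(read_state()['force'])
a=snap('side','s4.png');b=snap('wrist','w4.png')
cv2.imwrite('pics/v4.png',np.hstack([cv2.resize(a['pixels'][120:240,190:310],(400,400)),cv2.resize(b['pixels'],(400,400))])[:,:,::-1])
```

```text
d(cm) [ -2.65  -0.02 -13.32] a [-0.002  0.001 -0.001] now (np.float64(-33.6), np.float64(-23.9), np.float64(1.8)) 5.9
[-0.26829868 -0.06637488  0.51188893]
```

View pics/v4.png

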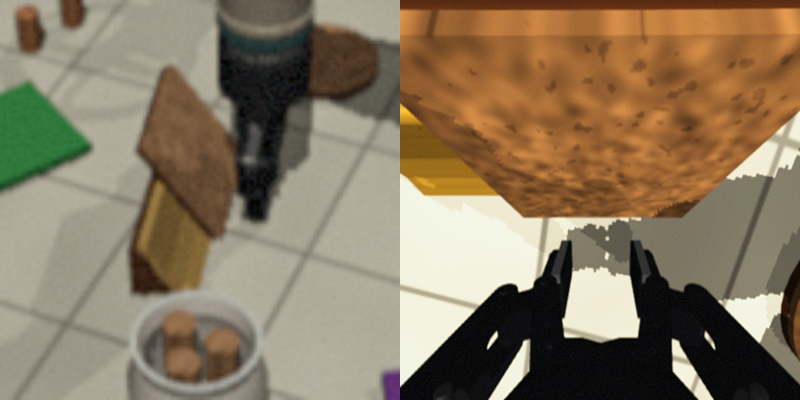

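It stands leaning by itself: in the side half, top edge (170,68)–(140,157), lower edge (210,235)–(237,160). The wrist half shows a gap between the fingers and its lower edge. I'll check the top edge against the expected (63, ·, 90).

Run:
```python
from h import *
a=load('s4.png');w=load('w4.png')
for y in(31,-79):
    for q in((63,90),(53,97),(0,0),(-10,7)):
        print(y,q,((proj(a,W(q[0],y,q[1]))[0]-[190,120])*400/120).round(0), 'wr',(proj(w,W(q[0],y,q[1]))[0]*[400/512,400/384]+[400,0]).round(0))
```

```text
31 (63, 90) [132. 153.] wr [346. -32.]
31 (53, 97) [144. 148.] wr [323.  26.]
31 (0, 0) [211. 242.] wr [524. 193.]
31 (-10, 7) [222. 237.] wr [522. 215.]
-79 (63, 90) [160.  69.] wr [860. -34.]
-79 (53, 97) [171.  63.] wr [883.  24.]
-79 (0, 0) [232. 156.] wr [679. 193.]
-79 (-10, 7) [243. 151.] wr [681. 215.]
```

The match is good. I'll retreat, rise, pass over and come down behind the top edge.

Request:
{"name": "send_rows", "arguments": {
  "series": [
    {"ax":0,"ay":0,"az":0,"dx":-1.2,"dy":0,"dz":-0.5,"hand":0.5},
    {"ax":0,"ay":0,"az":0,"dx":-2,"dy":0,"dz":-4,"hand":0.5},
    {"ax":0,"ay":0,"az":0,"dx":-2,"dy":0,"dz":-8,"hand":0.5},
    {"ax":0,"ay":0,"az":0,"dx":-2,"dy":0,"dz":-12,"hand":0.5},
    {"ax":0,"ay":0,"az":0,"dx":-2,"dy":0,"dz":-14.5,"hand":0.5},
    {"ax":0,"ay":0,"az":0,"dx":1,"dy":0,"dz":-14.5,"hand":0.5},
    {"ax":0,"ay":0,"az":0,"dx":5,"dy":0,"dz":-14.5,"hand":0.5},
    {"ax":0,"ay":0,"az":0,"dx":9,"dy":0,"dz":-14.5,"hand":0.5},
    {"ax":0,"ay":0,"az":0,"dx":12.9,"dy":0,"dz":-14.5,"hand":0.5},
    {"ax":0,"ay":0,"az":0,"dx":12.9,"dy":0,"dz":-14.5,"hand":0.5}
  ]
}}

```text
clock: 7.0
eef_pos: [713.5, 27.3, 145.7]
tool_rot: [-3.14, -0.003, 0.24]
force: [-0.4, 0.1, -0.7]
width: 42.7
gripper_force: 0.0
```

Run:
```python
from h import *
delta(95,-24,68)
```

```text
d(cm) [-0.57  0.13  7.77] a [-0.001 -0.003  0.005] now (np.float64(100.5), np.float64(-22.8), np.float64(145.7)) 7.0
```

Request:
{"name": "send_rows", "arguments": {
  "series": [
    {"ax":0,"ay":0,"az":0,"dx":0,"dy":0,"dz":0,"hand":0.5},
    {"ax":0,"ay":0,"az":0,"dx":0,"dy":0,"dz":3,"hand":0.5},
    {"ax":0,"ay":0,"az":0,"dx":0,"dy":0,"dz":6,"hand":0.5},
    {"ax":0,"ay":0,"az":0,"dx":0,"dy":0,"dz":7.8,"hand":0.5},
    {"ax":0,"ay":0,"az":0,"dx":0,"dy":0,"dz":7.8,"hand":0.5},
    {"ax":0,"ay":0,"az":0,"dx":0,"dy":0,"dz":7.8,"hand":0.5}
  ]
}}

```text
clock: 7.6
eef_pos: [708.9, 24.3, 69.2]
tool_rot: [-3.14, 0.001, 0.234]
force: [0.2, -0.4, 0.5]
width: 42.6
gripper_force: 0.0
```

Run:
```python
from h import *
delta(75,-24,70)
a=snap('side','s5.png');b=snap('wrist','w5.png')
cv2.imwrite('pics/v5.png',np.hstack([cv2.resize(a['pixels'][120:240,190:310],(400,400)),cv2.resize(b['pixels'],(400,400))])[:,:,::-1])
```

```text
d(cm) [-2.03 -0.05 -0.08] a [-0.002  0.001 -0.001] now (np.float64(95.3), np.float64(-24.6), np.float64(69.2)) 7.6
```

View pics/v5.png

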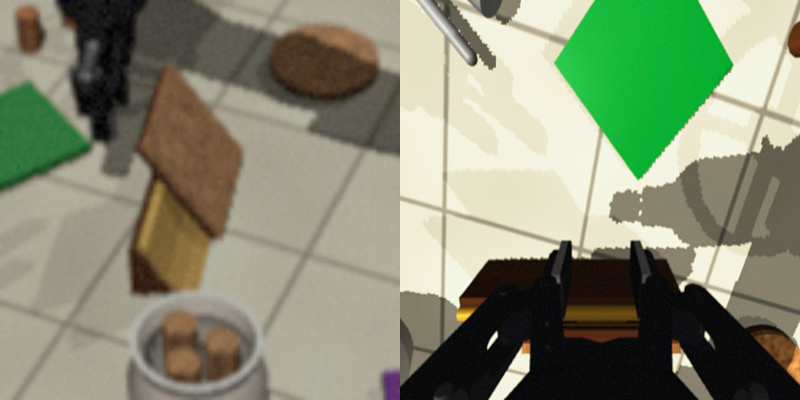

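The fingers hang behind the top edge (side-half tip (100,135), top edge (140–170,·)), square to the ledge. I'll pull towards the robot.

Request:
{"name": "send_rows", "arguments": {
  "series": [
    {"ax":0,"ay":0,"az":0,"dx":-0.8,"dy":0,"dz":0,"hand":0.5},
    {"ax":0,"ay":0,"az":0,"dx":-1.6,"dy":0,"dz":0,"hand":0.5},
    {"ax":0,"ay":0,"az":0,"dx":-2.2,"dy":0,"dz":0,"hand":0.5},
    {"ax":0,"ay":0,"az":0,"dx":-2.8,"dy":0,"dz":0,"hand":0.5},
    {"ax":0,"ay":0,"az":0,"dx":-3.4,"dy":0,"dz":0,"hand":0.5},
    {"ax":0,"ay":0,"az":0,"dx":-4,"dy":0,"dz":0,"hand":0.5},
    {"ax":0,"ay":0,"az":0,"dx":-4.6,"dy":0,"dz":0,"hand":0.5},
    {"ax":0,"ay":0,"az":0,"dx":-5.2,"dy":0,"dz":0,"hand":0.5},
    {"ax":0,"ay":0,"az":0,"dx":-5.2,"dy":0,"dz":0,"hand":0.5}
  ]
}}

```text
clock: 8.6
eef_pos: [657.2, 12.4, 68.4]
tool_rot: [-3.139, 0.002, 0.234]
force: [1.0, 0.7, 0.1]
width: 42.8
gripper_force: 0.1
```

Run:
```python
from h import *
delta(-25,-24,70)
a=snap('side','s6.png');b=snap('wrist','w6.png')
cv2.imwrite('pics/v6.png',np.hstack([cv2.resize(a['pixels'][120:240,190:310],(400,400)),cv2.resize(b['pixels'],(400,400))])[:,:,::-1])
```

```text
d(cm) [-6.72 -0.01 -0.14] a [-0.003  0.002 -0.001] now (np.float64(42.2), np.float64(-24.1), np.float64(68.4)) 8.6
```

View pics/v6.png

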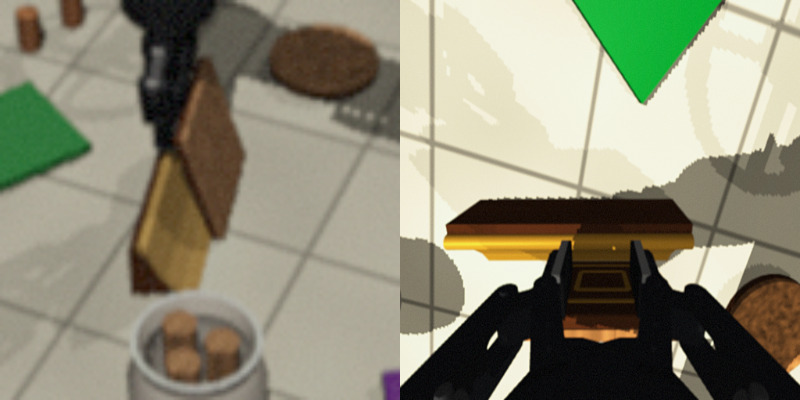

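It is pivoting about its lower edge, which has stayed at side-half (215,237), and the top is now at (205,62). I'll carry it past vertical.

Request:
{"name": "send_rows", "arguments": {
  "series": [
    {"ax":0,"ay":0,"az":0,"dx":-0.7,"dy":0,"dz":0,"hand":0.5},
    {"ax":0,"ay":0,"az":0,"dx":-1.4,"dy":0,"dz":0,"hand":0.5},
    {"ax":0,"ay":0,"az":0,"dx":-2.1,"dy":0,"dz":0,"hand":0.5},
    {"ax":0,"ay":0,"az":0,"dx":-2.8,"dy":0,"dz":0,"hand":0.5},
    {"ax":0,"ay":0,"az":0,"dx":-3.5,"dy":0,"dz":0,"hand":0.5},
    {"ax":0,"ay":0,"az":0,"dx":-4.2,"dy":0,"dz":0,"hand":0.5},
    {"ax":0,"ay":0,"az":0,"dx":-4.9,"dy":0,"dz":0,"hand":0.5},
    {"ax":0,"ay":0,"az":0,"dx":-5.6,"dy":0,"dz":0,"hand":0.5},
    {"ax":0,"ay":0,"az":0,"dx":-6.4,"dy":0,"dz":0,"hand":0.5},
    {"ax":0,"ay":0,"az":0,"dx":-7,"dy":0,"dz":0,"hand":0.5}
  ]
}}

```text
clock: 9.7
eef_pos: [589.3, -3.8, 68.4]
tool_rot: [-3.139, 0.002, 0.234]
force: [-0.1, 0.4, 0.1]
width: 42.6
gripper_force: 0.0
```

Request:
{"name": "send_rows", "arguments": {
  "series": [
    {"ax":0,"ay":0,"az":0,"dx":0,"dy":0,"dz":0,"hand":0.5},
    {"ax":0,"ay":0,"az":0,"dx":0,"dy":0,"dz":0,"hand":0.5},
    {"ax":0,"ay":0,"az":0,"dx":0,"dy":0,"dz":-4,"hand":0.5},
    {"ax":0,"ay":0,"az":0,"dx":0,"dy":0,"dz":-8,"hand":0.5},
    {"ax":0,"ay":0,"az":0,"dx":5,"dy":0,"dz":-12,"hand":0.5},
    {"ax":0,"ay":0,"az":0,"dx":10,"dy":0,"dz":-14,"hand":0.5},
    {"ax":0,"ay":0,"az":0,"dx":10,"dy":0,"dz":-14,"hand":0.5},
    {"ax":0,"ay":0,"az":0,"dx":10,"dy":0,"dz":-14,"hand":0.5}
  ]
}}

```text
clock: 10.5
eef_pos: [690.9, 20.5, 209.6]
tool_rot: [-3.141, -0.003, 0.238]
force: [-1.2, -1.4, 0.2]
width: 42.6
gripper_force: 0.0
```

Run:
```python
from h import *
a=snap('side','s7.png');b=snap('top','t7.png')
cv2.imwrite('pics/v7.png',np.hstack([cv2.resize(a['pixels'][100:260,190:350],(400,400)),cv2.resize(b['pixels'][120:280,200:360],(400,400))])[:,:,::-1])
for uv in((186,220),): print(plane(b,[uv],120))
```

```text
[[523.7168168  250.14818769 120.        ]]
```

View pics/v7.png

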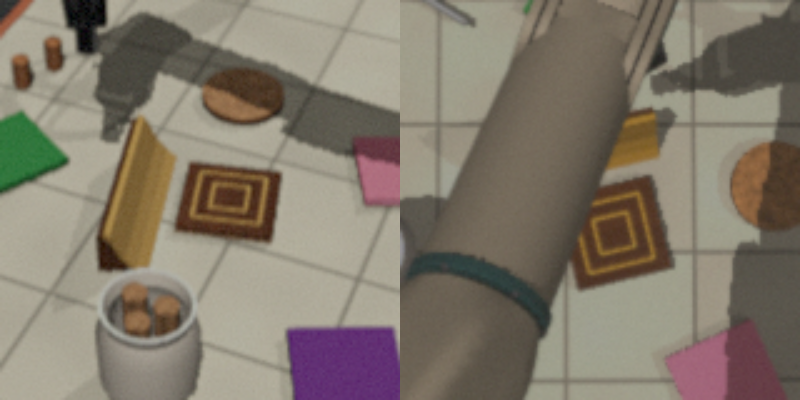

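The trivet lies flat with the inlaid wood face up, at side-half (230,200), in front of the ledge. The round trivet and jar have not moved, and the arm is clear.

Request:
{"name": "send_rows", "arguments": {
  "series": [
    {"ax":0,"ay":0,"az":0,"dx":0,"dy":0,"dz":0,"hand":0.5},
    {"ax":0,"ay":0,"az":0,"dx":0,"dy":0,"dz":0,"hand":0.5},
    {"ax":0,"ay":0,"az":0,"dx":0,"dy":0,"dz":0,"hand":0.5}
  ]
}}

```text
clock: 10.9
eef_pos: [687.0, 19.2, 208.2]
tool_rot: [-3.139, 0.002, 0.234]
force: [1.0, -0.9, 0.1]
width: 42.4
gripper_force: 0.0
```

```bash
python3 -c "
from cell import finish_job
print(finish_job())"
```

```text
the job is handed in; nothing more can be done
None
```

I turned the square trivet over at the ledge and handed the job in at about 11 s: it lies flat in front of the ledge, wooden face up, with the round trivet and jar left where they were; the hand-in returned no verdict.

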